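# Start a timed light check of an old leaf

### The job

Start the timed light check of the old leaf with fingertip touches only: lightly press the long key on the light table until it stays down, then lightly press the round cap on the raking-light bar until it stays down, and last tap the button on top of the round timer and let it spring back. Leave the small square key alone, do not lift or shift the bar or the timer, and leave the weights and the other things around them as they are. Finish clear of everything.

Things in the scene. Friction and masses are not known exactly. Their poses are not given: they have to be found in the camera images.
- light_table: Fixed light table, a flat aluminium frame 270 mm (its x) by 300 mm (its y) by 24 mm high with a white panel and two old leaves on it. Origin under its centre, z up; the two keys stand on its plain aluminium border at its -x edge (the edge nearer the robot), 112 mm from its centre. It lies anywhere within a few cm, turned up to about 7 degrees.
- power_switch: Housing of the long key, fixed on top of the light table's -x border, a black rim 26 x 52 mm, 3 mm high. Origin at the centre of its underside (24 mm above the table), z up, y along the key's length. The long key and the square key may swap places.
- power_key_top (a point): Centre of the top face of the long grey key: 18 mm (x) by 44 mm (y). It stands 15 mm proud of its rim (42 mm above the table when up) and moves with the key.
- power_key (a joint): How far the long key is pressed down (m): 0 up (off, the start), 0.006 fully in. It goes straight down against about 2.5 N of friction, without spring, and stays where it is left; it counts as on from 0.004. After these 6 mm its top gives softly another 8 mm (3 to 8 N, then a hard stop) and comes back when let go.
- dimmer_switch: Housing of the small square key, fixed on the same border of the light table, 80 mm to one side of the long key's housing. Origin at the centre of its underside, z up.
- dimmer_key (a joint): How far the small square key (18 x 18 mm, same height and material as the long one) is pressed (m); sprung, 0 up. Not to be pressed.
- light_bar: Loose raking-light bar, 0.7 kg: a low aluminium bar 200 mm long (its x), 44 mm wide (its y), 36 mm high, standing on the table left or right of the light table (it and the timer may swap sides). Origin at the centre of its underside, z up. The push cap is on top, 65 mm from the centre towards its -x end (the end nearer the robot); dark cooling ribs cover the rest.
- bar_cap_top (a point): Centre of the top of the bar's round grey cap, 26 mm across, standing 16 mm proud of the bar (52 mm above the table when up); moves with the cap.
- bar_cap (a joint): How far the bar's cap is pressed down (m): 0 up (off, the start), 0.006 fully in. It goes straight down against about 2.5 N of friction, without spring, and stays where it is left; it counts as on from 0.004. After these 6 mm its top gives softly another 8 mm (3 to 8 N, then a hard stop) and comes back when let go.
- timer: Loose round timer, 0.3 kg: a white drum 76 mm across and 32 mm high with black tick marks round the top, standing on the table on the other side of the light table from the bar. Origin at the centre of its underside, z up.
- timer_button_top (a point): Centre of the top of the timer's round grey button, 28 mm across, in the middle of the drum's top, standing 16 mm proud (48 mm above the table when up); moves with the button.
- timer_button (a joint): How far the timer's button is pressed down (m): 0 up, 0.014 at its hard stop. Sprung: 1 N to start, 3 N at 0.004 where it counts as tapped, 8 N at the stop; springs back when let go.
- disc_weight: Loose steel disc weight with a small knob, 52 mm across, 34 mm high, standing on the light table. Origin under its centre. Bystander.
- block_weight: Loose brass block weight 32 x 60 x 26 mm on the light table. Origin under its centre. Bystander.
- mug: Loose white mug, 76 mm across, 85 mm high, beyond the right-hand control. Origin under its centre. Bystander.
- jar: Loose glass jar with a steel lid, 68 mm across, 70 mm high, beyond the left-hand control. Origin under its centre. Bystander.
- bottle: Loose clear bottle, 64 mm across, 190 mm high, to the far left. Origin under its centre. Bystander.
- tape_roll: Loose paper-tape roll lying flat, 90 mm across, 24 mm high, to the right. Origin under its centre. Bystander.
- brush: Loose brush about 180 mm long lying crosswise between the robot and the light table, left part. Bystander.
- spatula: Loose spatula about 170 mm long lying crosswise between the robot and the light table, right part. Bystander.
There are look-alikes about, which are no part of the job. Leave any brown, green or purple look-alike of the timer alone.

How it is judged:
On the way, in this order (a step that is already met when the one before it is completed fails the run):
1. the long key is pressed down and stays (value of joint power_key above 0.004 m), for 0.2 s.
2. the bar's cap is pressed down and stays (value of joint bar_cap above 0.004 m), for 0.2 s.
3. the timer's button is tapped (value of joint timer_button above 0.004 m), for 0.05 s.
At the end, for the whole second after the job is handed in: The long key and the bar's cap are down by more than 4 mm, the timer's button and the square key are up (less than 2 mm down); bar and timer stand upright within 15 mm of where they started, the weights and other bystanders within 20 mm, all at rest (value of joint each of power_key, bar_cap above 0.004 m and value of joint each of timer_button, dimmer_key below 0.002 m and distance of each of light_bar, timer from where it was at the start of the episode below 0.015 m and distance of each of disc_weight, block_weight, mug, jar, bottle, tape_roll, brush, spatula from where it was at the start of the episode below 0.02 m and angle between each of light_bar, timer, mug, jar, bottle's own z axis and vertical below 0.1 rad and linear speed of each of light_bar, timer, disc_weight, block_weight, mug, jar, bottle, tape_roll, brush, spatula below 0.02 m/s); the robot touches nothing.
It fails at once if out of order: the bar's cap pressed before the long key is on, or the timer tapped before both are on ((value of joint bar_cap above 0.003 m and value of joint power_key below 0.0035 m) or (value of joint timer_button above 0.003 m and value of joint any of power_key, bar_cap below 0.0035 m)).
It fails at once if the small square key pressed (value of joint dimmer_key above 0.003 m).
It fails at once if a control pressed harder than 25 N (contact force between any of the fingers, the arm and power_switch above 25 N or contact force between any of the fingers, the arm and dimmer_switch above 25 N or contact force between any of the fingers, the arm and light_bar above 25 N or contact force between any of the fingers, the arm and timer above 25 N).
It fails at once if bar or timer lifted, tipped or shifted (height (world z) of any of light_bar, timer above 0.012 m or distance of any of light_bar, timer from where it was at the start of the episode above 0.02 m or angle between any of light_bar, timer's own z axis and vertical above 0.2 rad).
It fails at once if a weight or another bystander disturbed (distance of any of disc_weight, block_weight, mug, jar, bottle, tape_roll, brush, spatula from where it was at the start of the episode above 0.025 m).
It also fails if it takes over 54 s, if anything falls off the work surface, if the arm or the gripper's body presses on something with over 40 N, if the wrist force passes 120 N, or if a joint passes its speed limit or range.

### The arm

A 6-joint arm with a two-finger parallel gripper is mounted at the origin on the work surface. World frame = base frame: x ahead of the robot, y to its left, z up, the work surface at z = 0. Lengths are in m, angles in rad, forces in N, time in s.
With the tool pointing down it reaches from about 0.25 to 0.725 m from the base axis. Payload 4 kg.
Tool frame: the origin (TCP) lies on the centre line of the jaws, within the pads' length; the fingertips stand 22 mm ahead of it and the grasp point (between the pads) lies 3 mm ahead of it; z points along the fingers, y is the line along which they close (so a half turn about z gives the same grasp; the last joint's range is limited). The gripper opens to 85 mm and grips with 20 to 120 N. Pads are 22 mm wide; open, the fingers measure 114 mm over their backs; the gripper's body (76 mm by 85 mm) begins 54 mm behind the grasp point. The pads swing forward as they close: fully open they stand 13 mm farther back than shut.
Start: joints at [1.277, 0.241, 0.005, 1.335, 0, 1.571], TCP at [0.145, 0.479, 0.253] pointing down, gripper open.
Joint ranges: [-2.72, 2.72], [-1.05, 1.87], [-1.09, 1.28], [-1.99, 2.15], [-1.42, 1.44], [-3.14, 3.14]. Speed limits (rad/s): [2.79, 2.79, 3.14, 3.14, 3.14, 3.14].

### API

Orientations are given as a unit quaternion [x, y, z, w].
In Python, from workcell import bot gives the robot as it stands.
- The arm moves only by the shell command python3 -m inch 'ROWS'. ROWS is JSON, one flat list of numbers, 7 for each row, row after row: the shift along the world's x, y, z in mm, then the turn, a rotation vector about the world's x, y, z in rad, then the opening in per cent of the stroke, from 0 (shut) to 100 (fully open). A call has 1 to 8 rows; each row is the pose to reach, as a shift and turn from the pose commanded when the call began; what a row does not reach only later rows make up. A row lasts 1/12 s, in which the tool goes at most 41.7 mm and 7.16 degrees, less where a joint would pass 70% of its speed; a pose out of reach is approached as far as the arm can. A call with a gripper value outside its range is refused whole. The fingers move at their own pace and stop on an object; the grip force is fixed at half the most. Time passes only in rows, so rows that repeat a pose let the fingers close. It gives the time, the measured TCP pose, the force, the opening and the grip force at its end, in the units of the state.
- bot.get_obs(): the state, without advancing time (a new reading comes with each control period).
- bot.camera(name): name is "scene" or "top" or "wrist"; returns the picture (400x640x3 uint8, blue, green, red); there is no depth.
- bot.camera_info(name): a dict with "intrinsics" (3x3 intrinsics, pixels), "distortion" ([k1, k2, p1, p2, k3] as OpenCV has them; the pictures are not rectified), "camera_from_world" (4x4, takes a point from world to camera coordinates); the wrist camera has in their place "hand_eye" (4x4, takes a point from camera to tool coordinates, whose origin is the TCP and whose axes are the flange's). Camera axes: x right, y down, z forward; pixel columns grow to the right and rows downward; lengths in m; the calibration is good to about 2 mm. A picture is of the moment at which its call begins: read the wrist's pose just before it. camera_info takes no time and is no camera call.
- bot.job_done(): hands the job in; it is judged then, once.
Trained networks look in the newest picture that a camera, given by its name, has taken for a name from the list of things; names that differ only in an ending like _2 or _b are one class to them, and where a whole thing is asked for, a point or a joint stands for the part that bears it (a point fixed in the world has none). Each returns a list of dicts, best first, with "confidence" (0 to 1); they miss things now and then, are a little off and sometimes report something else, mostly with a low value. They report only what shows in the picture. A call takes as long as a camera call. They do not tell look-alikes from the thing itself.
- bot.silhouettes(camera, target): "mask" (400x640 bool, what is visible of it) and "uv" ([column, row] in pixels, amid what is visible of it).
- bot.spot_point(camera, target): "uv" ([column, row] in pixels: a listed point, or the origin of a listed thing).
The state is a dict: "clock": time; "joint_pos": joint angles; "joint_vel": joint speeds; "tau": joint torques, N m; "eef_pos": TCP position; "tool_rot": TCP orientation; "ft_force": force on the tool from outside, world axes, zero at the start; "ft_torque": the same for the moment, N m; "grip_width": finger opening in m; "grasp_force": force on a finger pad.
Only numpy, scipy, OpenCV 4.12 (cv2) and the standard library are available. Lean on these libraries where they do the work, as an engineer would, in place of code of your own. Each camera call takes 0.05 s, during which the arm holds its last target. There are 200 camera calls.

## Working session

There is one attempt and no reset: what is moved stays moved. The work goes in short steps, Python scripts to look and compute and a shell command to move; the robot and the scene stay as the last step left them, time stands still between calls to the robot, and variables do not carry over. Pictures are saved under pics/ and viewed, at most 10 in all, crops included, and the job is handed in when it is done.

```bash
mkdir -p pics
cat > h.py <<'E'
import numpy as np, cv2
from workcell import bot
from scipy.spatial.transform import Rotation as R
def ray(name,uv,obs=None):
    i=bot.camera_info(name)
    p=cv2.undistortPoints(np.array([[uv]],float),np.array(i["intrinsics"]),np.array(i["distortion"]))[0,0]
    d=np.array([p[0],p[1],1.])
    if name=="wrist":
        T=np.eye(4);T[:3,:3]=R.from_quat(obs["tool_rot"]).as_matrix();T[:3,3]=obs["eef_pos"]
        W=T@np.array(i["hand_eye"])
    else: W=np.linalg.inv(np.array(i["camera_from_world"]))
    d=W[:3,:3]@d
    return W[:3,3],d/np.linalg.norm(d)
def atz(name,uv,z,obs=None):
    o,d=ray(name,uv,obs); return o+d*(z-o[2])/d[2]
def tri(rs):
    A=sum(np.eye(3)-np.outer(d,d) for o,d in rs); b=sum((np.eye(3)-np.outer(d,d))@o for o,d in rs)
    return np.linalg.solve(A,b)
E
python3 - <<'E'
from h import *
np.set_printoptions(precision=4,suppress=True)
print(bot.get_obs())
for c in("top","scene"):
    cv2.imwrite(f"pics/{c}0.png",bot.camera(c))
    for t,z in(("power_key_top",.042),("bar_cap_top",.052),("timer_button_top",.048),("dimmer_switch",.024),("light_table",0)):
        for r in bot.spot_point(c,t)[:3]: print(c,t,np.round(r["uv"],1),round(r["confidence"],2),atz(c,r["uv"],z))
E
```

```text
{'clock': 0.0, 'joint_pos': array([ 1.277 ,  0.2414,  0.0037,  1.3352, -0.    ,  1.5708]), 'joint_vel': array([-0.0015, -0.0015, -0.0001,  0.0029, -0.0006, -0.0012]), 'tau': array([ -0.0012, -37.232 ,  25.2408,   0.0172,  -0.0001,  -0.    ]), 'eef_pos': array([0.1446, 0.478 , 0.2524]), 'tool_rot': array([ 0.1464,  0.9892, -0.0011, -0.0002]), 'ft_force': array([-0.6415, -0.5065,  0.2821]), 'ft_torque': array([ 0.0256, -0.0146, -0.0096]), 'grasp_force': 0.0, 'grip_width': 0.08505174723081356}
top power_key_top [321.8 212. ] 0.42 [0.4685 0.006  0.042 ]
top power_key_top [428.2 129.5] 0.26 [ 0.7181 -0.3014  0.042 ]
top power_key_top [313.7 175.9] 0.21 [0.5726 0.0313 0.042 ]
top bar_cap_top [441.6 237.3] 0.64 [ 0.4024 -0.3305  0.052 ]
top timer_button_top [212.4 253.1] 0.55 [0.3463 0.309  0.048 ]
top timer_button_top [250.2 271.8] 0.55 [0.2971 0.2012 0.048 ]
top timer_button_top [218.6 203.7] 0.5 [0.4858 0.2993 0.048 ]
top dimmer_switch [293.1 208.1] 0.63 [0.4804 0.089  0.024 ]
scene power_key_top [325.7 204.6] 0.58 [0.4987 0.009  0.042 ]
scene power_key_top [357.6 194.5] 0.54 [0.4313 0.0933 0.042 ]
scene power_key_top [324.8 195.8] 0.46 [ 0.4582 -0.0022  0.042 ]
scene bar_cap_top [226. 172.] 0.62 [ 0.4158 -0.3333  0.052 ]
scene timer_button_top [421.1 241.2] 0.61 [0.6048 0.2923 0.048 ]
scene timer_button_top [429.9 182. ] 0.58 [0.3297 0.3043 0.048 ]
scene timer_button_top [464.3 202. ] 0.57 [0.409  0.4082 0.048 ]
scene dimmer_switch [351.4 209.1] 0.46 [0.4819 0.0834 0.024 ]
scene light_table [330.  236.6] 0.8 [0.587  0.0401 0.    ]
scene light_table [419.5 225.6] 0.37 [0.4863 0.2869 0.    ]
```

Run:
```python
import cv2
a=cv2.imread("pics/top0.png")[90:330,130:530];cv2.imwrite("pics/topc.png",cv2.resize(a,(800,480),interpolation=cv2.INTER_CUBIC))
a=cv2.imread("pics/scene0.png")[120:320,170:490];cv2.imwrite("pics/scenec.png",cv2.resize(a,(800,500),interpolation=cv2.INTER_CUBIC))
```

```text
(no output)
```

View pics/topc.png

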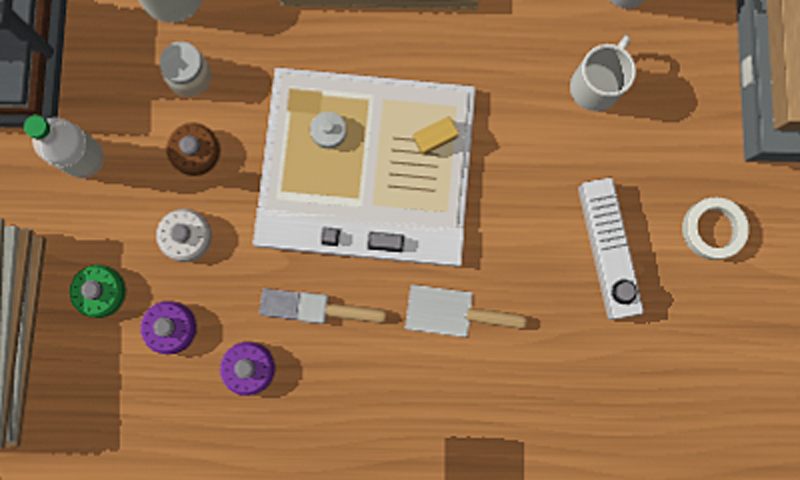

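View pics/scenec.png

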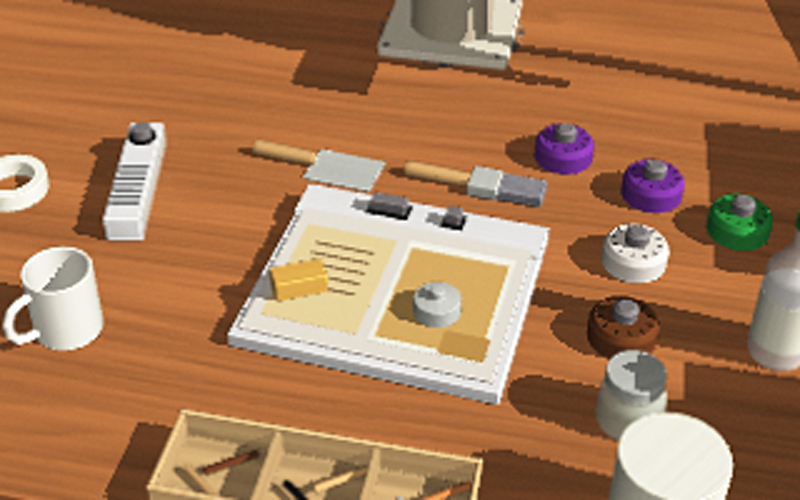

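The top view shows the white timer button at full-image pixel (220,206), the long key at (323,210), the square key at (295,208) and the bar cap at (442,236). In the scene view, the timer button is at (425,214), the long key at (326,201) and the cap at (226,172). The brown, green and two purple timers are look-alikes.

Run:
```python
from h import *
np.set_printoptions(precision=4,suppress=True)
for n,a,b in(("key",(322.5,210.5),(325.6,201.2)),("cap",(441.8,236),(226.2,172)),("timer",(220,206),(424.8,214.2)),("dimmer",(294.5,208),(351.5,205.5))):
    print(n,tri([ray("top",a),ray("scene",b)]),atz("top",a,.045),atz("scene",b,.045))
```

```text
key [0.4738 0.0038 0.0345] [0.4725 0.0041 0.045 ] [0.4868 0.0062 0.045 ]
cap [ 0.407  -0.3349  0.0452] [ 0.4066 -0.3331  0.045 ] [ 0.4065 -0.3371  0.045 ]
timer [0.4803 0.2968 0.0404] [0.4797 0.2957 0.045 ] [0.4859 0.2966 0.045 ]
dimmer [0.4794 0.0836 0.0358] [0.4781 0.0837 0.045 ] [0.4907 0.0844 0.045 ]
```

```bash
python3 -c "
from h import *
print(np.array(bot.camera_info('wrist')['hand_eye']).round(3),bot.camera_info('wrist')['intrinsics'])"
```

```text
[[-0.    -0.957 -0.29   0.074]
 [ 1.     0.    -0.     0.   ]
 [ 0.    -0.29   0.957 -0.121]
 [ 0.     0.     0.     1.   ]] [[283.12187376   0.         324.00492763]
 [  0.         283.12187376 193.10220925]
 [  0.           0.           1.        ]]
```

```bash
python3 -m inch '[40,-22,0,0,0,0.045,0,80,-44,0,0,0,0.09,0,120,-66,0,0,0,0.135,0,160,-88,0,0,0,0.18,0,200,-110,0,0,0,0.225,0,235,-130,0,0,0,0.27,0,270,-148,0,0,0,0.315,0,300,-165,0,0,0,0.365,0]'
python3 -m inch '[20,-10,-20,0,0,0,0,20,-10,-40,0,0,0,0,20,-10,-50,0,0,0,0,20,-10,-50,0,0,0,0]'
cat > look.py <<'E'
import sys
from h import *
np.set_printoptions(precision=4,suppress=True)
o=bot.get_obs();im=bot.camera("wrist");print(o["eef_pos"],o["tool_rot"],o["ft_force"])
cv2.imwrite(f"pics/{sys.argv[1]}.png",im)
for a in sys.argv[2:]:
    t,z=a.split(":")
    for r in bot.spot_point("wrist",t)[:3]: print(t,np.round(r["uv"],1),round(r["confidence"],2),atz("wrist",r["uv"],float(z),o))
    for r in bot.silhouettes("wrist",t)[:2]:
        ys,xs=np.nonzero(r["mask"]);print(" sil",r["uv"],round(r["confidence"],2),xs.min(),xs.max(),ys.min(),ys.max())
E
python3 look.py w1 timer_button_top:.048
```

```text
clock: 1.27
eef_pos: [0.4385, 0.3167, 0.2535]
tool_rot: [-0.037, 0.999, 0.0, 0.0]
ft_force: [1.1, 1.7, 0.7]
grip_width: 0.0001
grasp_force: 0.0
clock: 1.6
eef_pos: [0.4554, 0.3067, 0.2004]
tool_rot: [-0.035, 0.999, -0.002, -0.003]
ft_force: [-0.2, 0.1, 0.4]
grip_width: -0.0002
grasp_force: 0.0
[0.4554 0.3067 0.2004] [-0.0352  0.9994 -0.0016 -0.0027] [-0.2271  0.1056  0.4451]
timer_button_top [340.9  69.5] 0.91 [0.3472 0.3139 0.048 ]
timer_button_top [444.9 133.8] 0.76 [0.3964 0.4175 0.048 ]
timer_button_top [313.3 207.9] 0.64 [0.4799 0.2971 0.048 ]
 sil [314.2, 205.9] 0.74 301 327 193 219
 sil [438.7, 132.3] 0.66 426 458 118 148
```

View pics/w1.png

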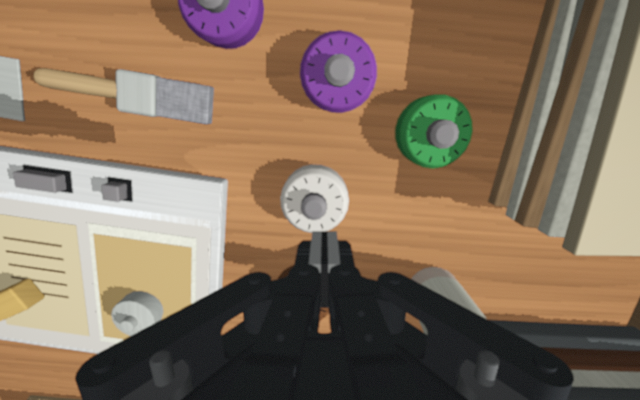

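The wrist view shows the white timer's button at (314,207), giving (0.480, 0.297), which agrees with the two-view result. Next is the long key.

```bash
python3 -m inch '[0,-40,0,0,0,0,0,0,-80,0,0,0,0,0,0,-120,0,0,0,0,0,0,-160,0,0,0,0,0,0,-200,0,0,0,0,0,0,-240,0,0,0,0,0,0,-275,0,0,0,0,0,0,-303,0,0,0,0,0]'
python3 -m inch '[0,0,-20,0,0,0,0,0,0,-40,0,0,0,0,0,0,-40,0,0,0,0,0,0,-40,0,0,0,0]'
python3 look.py w2 power_key_top:.042 dimmer_switch:.024
```

```text
clock: 2.42
eef_pos: [0.4572, 0.0035, 0.2053]
tool_rot: [-0.036, 0.999, -0.0, 0.002]
ft_force: [0.4, 0.4, 0.0]
grip_width: 0.0001
grasp_force: 0.0
clock: 2.75
eef_pos: [0.4566, 0.0055, 0.164]
tool_rot: [-0.036, 0.999, 0.0, -0.0]
ft_force: [1.2, 0.7, 0.6]
grip_width: 0.0002
grasp_force: 0.0
[0.4566 0.0055 0.164 ] [-0.0361  0.9993  0.     -0.0001] [1.2166 0.6718 0.6398]
power_key_top [318.  211.5] 0.79 [0.4741 0.0014 0.042 ]
 sil [320.2, 210.7] 0.8 297 345 196 223
dimmer_switch [399.4 221.5] 0.63 [0.4857 0.0829 0.024 ]
 sil [403.3, 220.7] 0.76 386 415 205 233
```

View pics/w2.png

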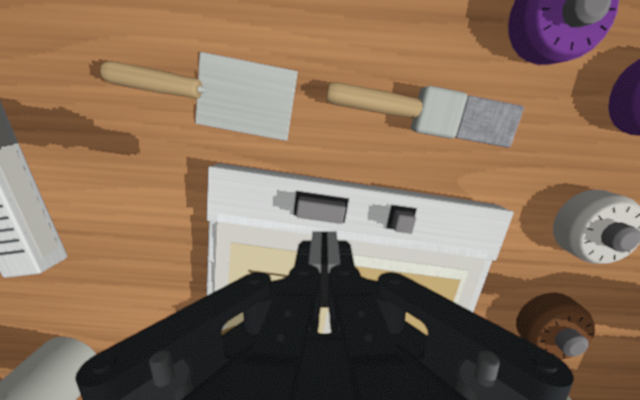

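The long key's top face is centred at about (321,210), giving (0.474, 0.003). The square key at (402,219) is well to the side. I'll come down to just above the long key.

```bash
python3 -m inch '[10,-2,-20,0,0,0,0,17,-2,-50,0,0,0,0,17,-2,-75,0,0,0,0,17,-2,-88,0,0,0,0,17,-2,-88,0,0,0,0,17,-2,-88,0,0,0,0]'
python3 -m inch '[0,0,-3,0,0,0,0,0,0,-6,0,0,0,0,0,0,-9,0,0,0,0,0,0,-11,0,0,0,0,0,0,-12,0,0,0,0,0,0,-12,0,0,0,0]'
```

```text
clock: 3.5
eef_pos: [0.4738, 0.0032, 0.0754]
tool_rot: [-0.036, 0.999, -0.0, -0.0]
ft_force: [-0.8, 0.4, 0.9]
grip_width: -0.0002
grasp_force: 0.0
clock: 4.0
eef_pos: [0.4741, 0.003, 0.0635]
tool_rot: [-0.036, 0.999, 0.0, 0.0]
ft_force: [-0.1, -0.2, -0.4]
grip_width: -0.0001
grasp_force: 0.0
```

```bash
python3 -m inch '[0,0,-1,0,0,0,0,0,0,-2,0,0,0,0,0,0,-3,0,0,0,0,0,0,-3,0,0,0,0]'|grep -E "pos|force"
python3 -m inch '[0,0,-1,0,0,0,0,0,0,-2,0,0,0,0,0,0,-3,0,0,0,0,0,0,-3,0,0,0,0]'|grep -E "pos|force"
```

```text
eef_pos: [0.4741, 0.003, 0.0603]
ft_force: [0.5, -0.6, 1.0]
grasp_force: 0.4
eef_pos: [0.4741, 0.003, 0.0573]
ft_force: [1.1, -0.4, 2.6]
grasp_force: 1.6
```

```bash
python3 -m inch '[0,0,-1,0,0,0,0,0,0,-2,0,0,0,0,0,0,-2,0,0,0,0]'|grep -E "pos|ft_force"
python3 -m inch '[0,0,-1,0,0,0,0,0,0,-2,0,0,0,0,0,0,-2,0,0,0,0]'|grep -E "pos|ft_force"
```

```text
eef_pos: [0.4741, 0.003, 0.0554]
ft_force: [0.7, -0.7, 3.7]
eef_pos: [0.4741, 0.003, 0.0534]
ft_force: [0.4, -1.0, 6.1]
```

Force is 6 N, past the 2.5 N friction and into the soft travel, so the key should be fully in. I'll lift straight up and check.

```bash
python3 -m inch '[0,0,0,0,0,0,0,0,0,0,0,0,0,0,0,0,15,0,0,0,0,0,0,50,0,0,0,0,0,0,90,0,0,0,0,-17,2,110,0,0,0,0,-17,2,110,0,0,0,0,-17,2,110,0,0,0,0]'|grep -E "pos|ft_force|clock"
python3 look.py w3 power_key_top:.036
python3 - <<'E'
import cv2
a=cv2.imread("pics/w2.png")[170:250,270:430];b=cv2.imread("pics/w3.png")[170:250,270:430]
cv2.imwrite("pics/cmp.png",cv2.resize(cv2.vconcat([a,b]),None,fx=3.5,fy=3.5))
E
```

```text
clock: 5.83
eef_pos: [0.4569, 0.005, 0.164]
ft_force: [-0.3, -0.2, -0.9]
[0.4569 0.005  0.164 ] [-0.0357  0.9994 -0.      0.0009] [-0.2798 -0.1809 -0.9367]
power_key_top [319.8 209.4] 0.89 [0.4747 0.0024 0.036 ]
power_key_top [628.8 239.6] 0.2 [0.4851 0.3101 0.036 ]
 sil [320.6, 207.8] 0.95 297 345 196 220
```

View pics/cmp.png

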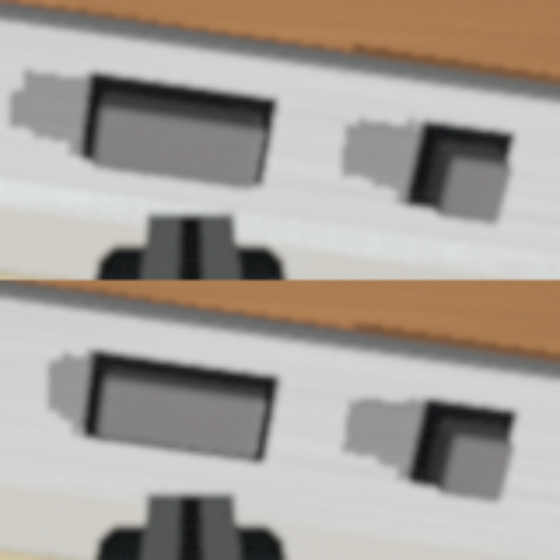

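After the press (lower half), the long key's shadow is clearly shorter and its visible side thinner, while the square key is unchanged. The key is down and stays. Next is the bar's cap.

```bash
python3 -m inch '[-8,-40,0,0,0,0,0,-16,-80,0,0,0,0,0,-24,-120,0,0,0,0,0,-31,-160,0,0,0,0,0,-39,-200,0,0,0,0,0,-47,-240,0,0,0,0,0,-55,-280,0,0,0,0,0,-60,-310,0,0,0,0,0]'|grep -E "pos|clock"
python3 -m inch '[-7,-30,0,0,0,0,0,-7,-30,0,0,0,0,0,-7,-30,0,0,0,0,0]'|grep -E "pos|clock"
python3 look.py w4 bar_cap_top:.052
```

```text
clock: 6.65
eef_pos: [0.3952, -0.3076, 0.1614]
clock: 6.9
eef_pos: [0.3887, -0.336, 0.1612]
[ 0.3887 -0.336   0.1612] [-0.0339  0.9994  0.0013 -0.0013] [-0.652  -0.6053 -0.0234]
bar_cap_top [321.2 215.4] 0.7 [ 0.4045 -0.3369  0.052 ]
 sil [322.2, 212.6] 0.92 308 337 203 230
 sil [581.8, 315.0] 0.42 498 639 245 399
```

View pics/w4.png

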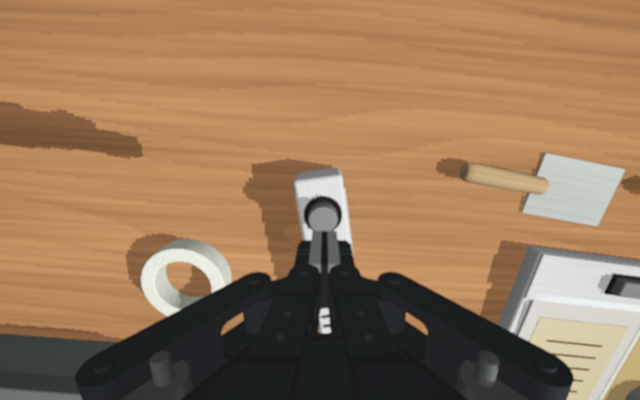

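The cap's top is centred at (323,216), giving (0.406, -0.336), and it agrees with the fixed cameras.

```bash
python3 -m inch '[8,0,-20,0,0,0,0,17,0,-50,0,0,0,0,17,0,-72,0,0,0,0,17,0,-83,0,0,0,0,17,0,-83,0,0,0,0,17,0,-83,0,0,0,0]'|grep -E "pos|ft_force"
python3 -m inch '[0,0,-2,0,0,0,0,0,0,-4,0,0,0,0,0,0,-6,0,0,0,0,0,0,-8,0,0,0,0,0,0,-9,0,0,0,0,0,0,-9,0,0,0,0]'|grep -E "pos|ft_force"
```

```text
eef_pos: [0.4069, -0.3334, 0.0797]
ft_force: [0.4, 0.1, -0.0]
eef_pos: [0.4074, -0.3354, 0.0718]
ft_force: [2.1, 0.4, 1.0]
```

```bash
python3 -m inch '[0,0,-1,0,0,0,0,0,0,-2,0,0,0,0,0,0,-4,0,0,0,0,0,0,-5,0,0,0,0,0,0,-5,0,0,0,0]'|grep -E "pos|ft_force"
python3 -m inch '[0,0,-1,0,0,0,0,0,0,-2,0,0,0,0,0,0,-2,0,0,0,0]'|grep -E "pos|ft_force"
```

```text
eef_pos: [0.4074, -0.3354, 0.0665]
ft_force: [2.1, -1.8, 4.6]
eef_pos: [0.4074, -0.3354, 0.0646]
ft_force: [1.4, -0.4, 4.7]
```

```bash
python3 -m inch '[0,0,-1,0,0,0,0,0,0,-1.5,0,0,0,0,0,0,-1.5,0,0,0,0,0,0,-1.5,0,0,0,0]'|grep -E "pos|ft_force"
python3 -m inch '[0,0,15,0,0,0,0,0,0,50,0,0,0,0,-17,0,90,0,0,0,0,-17,0,98,0,0,0,0,-17,0,98,0,0,0,0,-17,0,98,0,0,0,0]'|grep -E "pos|ft_force|clock"
python3 look.py w5 bar_cap_top:.046
python3 - <<'E'
import cv2
a=cv2.imread("pics/w4.png")[150:260,230:390];b=cv2.imread("pics/w5.png")[150:260,230:390]
cv2.imwrite("pics/cmp2.png",cv2.resize(cv2.hconcat([a,b]),None,fx=2.5,fy=2.5))
E
```

```text
eef_pos: [0.4074, -0.3354, 0.0633]
ft_force: [1.2, -0.4, 6.6]
clock: 9.55
eef_pos: [0.3892, -0.3348, 0.1603]
ft_force: [-0.5, -0.1, 0.1]
[ 0.3892 -0.3348  0.1603] [-0.0353  0.9994  0.0002 -0.0004] [-0.4835 -0.1157  0.0596]
bar_cap_top [318.4 214. ] 0.92 [ 0.4061 -0.3384  0.046 ]
 sil [321.6, 211.7] 0.7 307 336 202 230
 sil [325.9, 215.9] 0.21 308 336 202 230
```

View pics/cmp2.png

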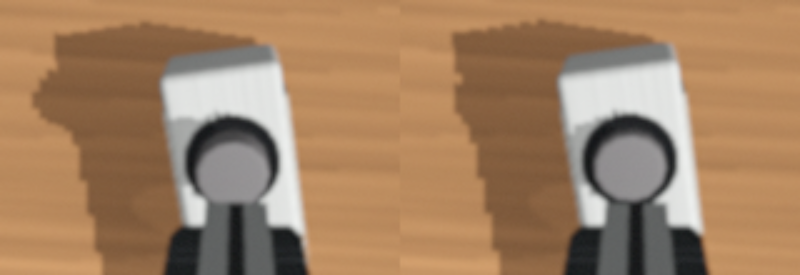

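The cap (right half) now sits low in its rim, with a shorter shadow, and the bar has not shifted. Next is the timer.

```bash
python3 -m inch '[5,40,0,0,0,0,0,9,80,0,0,0,0,0,14,120,0,0,0,0,0,19,160,0,0,0,0,0,23,200,0,0,0,0,0,28,240,0,0,0,0,0,33,280,0,0,0,0,0,37,316,0,0,0,0,0]'|grep -E "pos|clock"
python3 -m inch '[5,40,0,0,0,0,0,9,80,0,0,0,0,0,14,120,0,0,0,0,0,19,160,0,0,0,0,0,23,200,0,0,0,0,0,28,240,0,0,0,0,0,33,280,0,0,0,0,0,37,316,0,0,0,0,0]'|grep -E "pos|clock"
python3 -m inch '[0,0,0,0,0,0,0,0,0,0,0,0,0,0]'|grep -E "pos|clock"
python3 look.py w6 timer_button_top:.048
```

```text
clock: 10.37
eef_pos: [0.4257, -0.0167, 0.1593]
clock: 11.03
eef_pos: [0.4628, 0.2992, 0.1587]
clock: 11.2
eef_pos: [0.4627, 0.2984, 0.1584]
[0.4627 0.2984 0.1584] [-0.0375  0.9993 -0.0011 -0.0016] [-0.3231 -0.0111  0.2128]
timer_button_top [320.5 215.4] 0.92 [0.479  0.2965 0.048 ]
timer_button_top [477.1 131.5] 0.69 [0.3975 0.417  0.048 ]
timer_button_top [356.8  53.9] 0.63 [0.3484 0.3143 0.048 ]
 sil [472.8, 129.7] 0.92 454 492 114 147
 sil [356.9, 56.1] 0.9 335 371 33 73
```

View pics/w6.png

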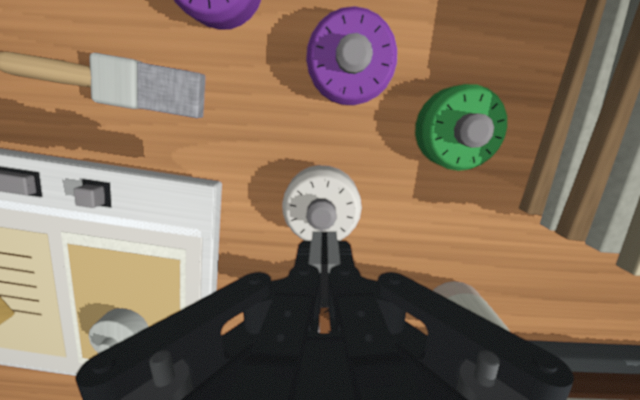

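The white timer's button is at (321,214), giving (0.479, 0.297). I'll come down and tap it.

```bash
python3 -m inch '[8,0,-20,0,0,0,0,17,-1,-50,0,0,0,0,17,-1,-72,0,0,0,0,17,-1,-81,0,0,0,0,17,-1,-81,0,0,0,0,17,-1,-81,0,0,0,0]'|grep -E "pos|ft_force"
python3 -m inch '[0,0,-3,0,0,0,0,0,0,-6,0,0,0,0,0,0,-9,0,0,0,0,0,0,-12,0,0,0,0,0,0,-14,0,0,0,0,0,0,-14,0,0,0,0]'|grep -E "pos|ft_force"
```

```text
eef_pos: [0.4807, 0.2949, 0.08]
ft_force: [0.0, -1.1, -0.2]
eef_pos: [0.4814, 0.2964, 0.0661]
ft_force: [0.5, 1.2, 3.0]
```

```bash
python3 -m inch '[0,0,-2,0,0,0,0,0,0,-4,0,0,0,0,0,0,-4,0,0,0,0]'|grep -E "pos|ft_force"
python3 -m inch '[0,0,15,0,0,0,0,0,0,50,0,0,0,0,-17,1,90,0,0,0,0,-17,1,110,0,0,0,0,-17,1,110,0,0,0,0,-17,1,110,0,0,0,0]'|grep -E "pos|ft_force|clock"
python3 look.py w7 timer_button_top:.048
python3 - <<'E'
from h import *
a=bot.camera("top")[90:330,130:530];b=cv2.imread("pics/top0.png")[90:330,130:530]
w=cv2.imread("pics/w7.png")[130:260,0:400]
w0=cv2.imread("pics/w6.png")[130:260,0:400]
cv2.imwrite("pics/end.png",cv2.vconcat([cv2.hconcat([b,a]),cv2.hconcat([w0,w])]))
E
```

```text
eef_pos: [0.4814, 0.2964, 0.0621]
ft_force: [0.4, 0.5, 4.8]
clock: 13.1
eef_pos: [0.4642, 0.2974, 0.1729]
ft_force: [-0.5, -0.1, 0.4]
[0.4642 0.2974 0.1729] [-0.0357  0.9994  0.0006  0.001 ] [-0.4541 -0.0876  0.4135]
timer_button_top [471.2 125.5] 0.98 [0.3961 0.4183 0.048 ]
timer_button_top [355.4  52.4] 0.97 [0.3471 0.3141 0.048 ]
timer_button_top [321.7 209.9] 0.91 [0.4813 0.2967 0.048 ]
 sil [353.9, 51.8] 0.89 335 368 35 72
 sil [322.1, 205.5] 0.64 308 337 191 222
```

View pics/end.png

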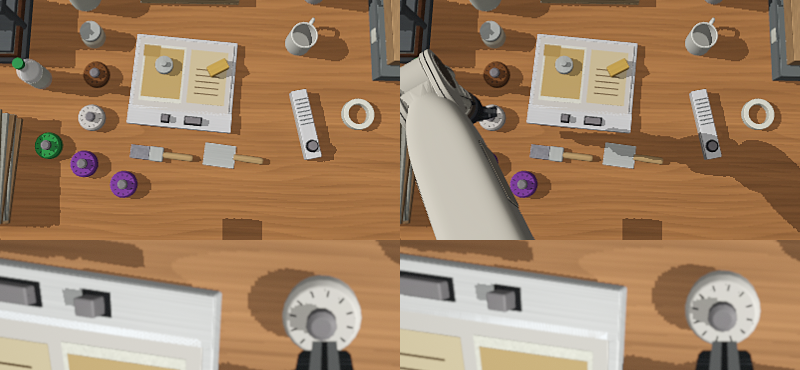

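The before and after views match: the timer stands in the same place with its button up again, the bar and weights have not moved, and the tool is 120 mm above the button. The bottle is hidden behind the arm in this view, but nothing went near it.

```bash
python3 -c "
from workcell import bot
print(bot.job_done())"
```

```text
the job is handed in; nothing more can be done
None
```

I pressed the long key and then the bar's cap (both stayed down), tapped the white timer's button at about 5 N so that it sprang back, finished clear of everything and handed the job in at about 13 s; no verdict came back.

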